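# Refit the follower spring of a bench shaker

### The job

The bench shaker stands open and the return spring of its drive lever hangs loose. Take the red-handled spring puller from its stand, catch the spring's free eye on it, stretch the spring to the anchor stud, bear the spoon tip gently on the stud and lever the eye down into the groove under the stud's head, so that the lever is pulled fully onto its cam. Handle the spring with the puller only, do not overstretch it or pry hard on the stud, put the puller back in its stand and leave the rack, bottle and dish where they are.

Things in the scene. Friction and masses are not known exactly. Their poses are not given: they have to be found in the camera images.
- spring_eye: Eye at the free end of the spring: flat closed dark eye of 3 mm wire, 18 mm wide inside. Origin: centre of its round crown (inner radius 9), mid-wire. -x runs along the spring out to the crown (pull this way), z up; inside it is open from 9 mm on -x to 8 mm on +x. Coil 23 mm thick from 16 mm on +x. Pull 2 N plus 0.15 N per mm. Overstretched once its centre is 14 mm on the anchor's -x side.
- anchor: Anchor: foot plate 50 x 40 x 4 mm on the pan floor with one upright stud, clamped anywhere within 7 mm of the origin along x (slot; not measured: feel for it). Origin: slot's middle, on the pan floor; z up; +x about towards the spring. Stud: boss radius 7 to z 14.5, groove radius 3.5 to 24.5, brass head radius 4.5 to 28.5. At home the eye's centre is 6 mm from it on +x. Over 20 N bends it.
- puller: Spring puller in its stand. Origin: on the rod's axis at the spoon's lower end; z up. Spoon z 0-5: curved lip on the -x side only, x -5 to -2, 13 mm wide, cups the stud's head from its -x side. Rod radius 5, z 5-40 (end face at z 5); guard disc radius 17, z 40-45; red handle z 45-115, 30 (x) x 24 (y). A hooked eye stays on the upright rod; it slides off once the handle leans 15-30 degrees to -x.
- stand: Blue block 64 x 64 x 52 mm, fixed, with one round hole of 24 mm, 46 mm deep, in the middle of its top. Origin: centre of its underside. The puller hangs in it by its guard disc, whose underside rests on the top (puller origin then 12 mm above the bench). It may stand on either side of the shaker.
- shaker: Open bench shaker: white pan 300 x 220 mm, floor top 16 mm above the bench, rim 20 mm high above the floor. Origin: under its middle, on the bench; x from the anchor towards the lever. Corner posts 38 mm and motor 36 mm above the floor. The spring's axis lies 20.5 mm above the floor when loose (on a rib) and when home.
- follower (a joint): Drive lever, rad: 0 when its roller is on the cam, up to 0.25 when it hangs slack. The spring is pinned to it, 92 mm from the pin to the eye's centre when slack; pulling the spring first brings the lever to 0, then stretches the spring.
- follower_pin (a point): Pin on the drive lever that holds the other end of the spring; point on the pin's axis at the spring's height.
- tube_rack: Green tube rack 64 x 120 x 48 mm, loose; leave alone. Origin: centre of its underside.
- wash_bottle: White wash bottle with red cap, diameter 60, 165 mm tall, loose; leave alone. Origin: centre of its underside.
- screw_dish: Glass dish with screws, diameter 90, 15 mm high, loose; leave alone. Origin: centre of its underside.
Mind the look-alikes: they are no part of the job. Several things look just like the stand: the one meant starts nearest to the robot's base. What is shaped like the puller but blue is not meant.

How it is judged:
By the outcome, as a careful person would: the job done as asked, in the order asked, and still so for the second after the job is handed in, with the robot touching nothing.
It also fails if it takes over 69 s, if anything falls off the work surface, if the arm or the gripper's body presses on something with over 40 N, if the wrist force passes 120 N, or if a joint passes its speed limit or range.

### The arm

A 6-joint arm with a two-finger parallel gripper is mounted at the origin on the work surface. World frame = base frame: x ahead of the robot, y to its left, z up, the work surface at z = 0. Lengths are in m, angles in rad, forces in N, time in s.
With the tool pointing down it reaches from about 0.425 to 1.125 m from the base axis. Payload 14.9 kg.
Tool frame: the origin (TCP) lies midway between the tips of the shut fingers; the grasp point (between the pads) lies 19 mm behind it; x points along the fingers, z is the direction in which the jaws open and shut, and the axes are right-handed (so a half turn about x gives the same grasp; the last joint's range is limited). The gripper opens to 91 mm and grips with 3 to 60 N. Pads are 32 mm wide; open, the fingers measure 118 mm over their backs; the gripper's body (76 mm by 178 mm) begins 60 mm behind the grasp point.
Start: joints at [-1.294, 0.379, 1.734, -0, 1.028, -0.033], TCP at [0.213, -0.667, 0.214] pointing down, gripper open.
Joint ranges: [-2.77, 2.77], [-0.74, 2.19], [0, 2.66], [-1.06, 4.2], [0.31, 2.87], [-3.08, 3.08]. Speed limits (rad/s): [1.89, 1.89, 2.39, 3.14, 3.14, 3.14].

### API

Orientations are given as [roll, pitch, yaw] about the fixed x, y, z axes, in that order (R = Rz(yaw) Ry(pitch) Rx(roll)).
In Python, from bench import env gives the robot as it stands.
- The arm moves only by the tool send_rows, never from a script. Its argument "deltas" is a list of rows, each a list of 4 numbers: the shift along the world's x, y, z in m, then the turn about the world's z in rad. A call has 1 to 12 rows; each row is the pose to reach, as a shift and turn from the pose commanded when the call began; what a row does not reach only later rows make up. A row lasts 1/8 s, in which the tool goes at most 62.5 mm and 10.7 degrees, less where a joint would pass 70% of its speed; a pose out of reach is approached as far as the arm can. A call with a gripper value outside its range is refused whole. "fingers" is the opening in per cent of the stroke, from 0 (shut) to 100 (fully open), set as the call begins (left out, the last holds). The fingers move at their own pace and stop on an object; "grip_force" is the grip in N (left out, the last holds). Time passes only in rows, so rows that repeat a pose let the fingers close. It gives the time, the measured TCP pose, the force and the opening at its end, in the units of the state.
- env.state(): the state, without advancing time (a new reading comes with each control period).
- env.capture(name): name is "scene" or "top"; returns a dict with "img" (400x640x3 uint8, red, green, blue), "fx", "fy", "cx", "cy" (pixels), "cam_to_world" (4x4, takes a point from camera to world coordinates). Camera axes: x right, y down, z forward; pixel columns grow to the right and rows downward; lengths in m; the calibration is good to about 2 mm. A picture is of the moment at which its call begins. There is no depth.
- env.finish_job(): hands the job in, once; it reports no verdict.
Trained networks look in a picture, given as the dict that the camera call returned (one of the last four; its "shot" number tells which), for a name from the list of things; names that differ only in an ending like _2 or _b are one class to them, and where a whole thing is asked for, a point or a joint stands for the part that bears it (a point fixed in the world has none). Each returns a list of dicts, best first, with "score" (0 to 1); they miss things now and then, are a little off and sometimes report something else, mostly with a low value. They report only what shows in the picture. A call takes as long as a camera call. They do not tell look-alikes from the thing itself.
- env.boxes_of(picture, name): "extent" ([centre column, centre row, width, height] in pixels, round what is visible of it).
- env.cut_out(picture, name): "region" (400x640 bool, what is visible of it) and "extent" ([centre column, centre row, width, height] in pixels, round what is visible of it).
- env.landmark_of(picture, name): "position" ([column, row] in pixels: a listed point, or the origin of a listed thing).
The state is a dict: "t": time; "joint_positions": joint angles; "joint_vel": joint speeds; "effort": joint torques, N m; "eef_pos": TCP position; "ee_rot": TCP orientation; "force": force on the tool from outside, world axes, zero at the start; "torque": the same for the moment, N m; "finger_gap": opening from 0.0 (shut) to 1.0 (fully open).
Only numpy, scipy, OpenCV 4.12 (cv2) and the standard library are available. Lean on these libraries where they do the work, as an engineer would, in place of code of your own. Each camera call takes 0.05 s, during which the arm holds its last target. There are 200 camera calls.

## Working session

There is one attempt and no reset: what is moved stays moved. The work goes in short steps, Python scripts to look and compute and a tool call to move; the robot and the scene stay as the last step left them, time stands still between calls to the robot, and variables do not carry over. Pictures are saved under pics/ and viewed, about 8 in all and at most 12, crops included, and the job is handed in when it is done.

Besides the shell and the picture viewer there is one more tool, called after ">>>" as name(argument=value, ...) on one line, values as JSON. send_rows: Moves the arm, as the interface text tells. Its arguments: {"type":"object","properties":{"deltas":{"type":"array"},"fingers":{"type":"number"},"grip_force":{"type":"number"}},"required":["deltas"]}

```bash
ls; mkdir -p pics
cat > h.py <<'E'
from bench import env
import numpy as np, cv2
def ray(p,uv):
    M=np.array(p["cam_to_world"]); d=M[:3,:3]@np.array([(uv[0]-p["cx"])/p["fx"],(uv[1]-p["cy"])/p["fy"],1.]); return M[:3,3],d
def at(p,uv,z):
    o,d=ray(p,uv); return o+d*(z-o[2])/d[2]
def proj(p,P):
    M=np.linalg.inv(np.array(p["cam_to_world"])); q=M[:3,:3]@np.array(P)+M[:3,3]; return np.array([p["cx"]+p["fx"]*q[0]/q[2],p["cy"]+p["fy"]*q[1]/q[2]])
def save(p,n,box=None,s=1):
    im=np.array(p["img"])[:,:,::-1]
    if box: im=im[box[1]:box[3],box[0]:box[2]]
    cv2.imwrite("pics/"+n,cv2.resize(im,None,fx=s,fy=s,interpolation=cv2.INTER_CUBIC))
E
python3 - <<'E'
from h import *
np.set_printoptions(precision=4,suppress=True)
H=dict(spring_eye=.0365,anchor=.016,puller=.012,stand=0,shaker=0,follower_pin=.0365,tube_rack=0,wash_bottle=0,screw_dish=0)
ps={n:env.capture(n) for n in("scene","top")}
for n,p in ps.items():
    save(p,n+".png")
    print(n,np.array(p["cam_to_world"]),p["fx"])
    for k,z in H.items():
        for r in env.landmark_of(p,k)[:5]: print(k,round(r["score"],2),np.array(r["position"]),at(p,r["position"],z))
print(env.state())
cv2.imwrite("pics/both.png",np.vstack([cv2.resize(np.array(ps[n]["img"])[:,:,::-1],(480,300)) for n in ps]))
E
```

```text
pics
scene [[ 0.6605  0.6439 -0.3862  0.94  ]
 [ 0.7507 -0.5565  0.3561 -0.3442]
 [ 0.0144 -0.5251 -0.8509  0.99  ]
 [ 0.      0.      0.      1.    ]] 370.2865393529198
spring_eye 0.53 [336.6 244.1] [ 0.6418 -0.0179  0.0365]
anchor 0.65 [315.3 255.4] [ 0.6217 -0.0798  0.016 ]
anchor 0.57 [345.6 214.5] [0.581  0.0753 0.016 ]
puller 0.77 [378.6 155.5] [0.4863 0.3158 0.012 ]
puller 0.56 [348.2 111.9] [0.2734 0.3761 0.012 ]
puller 0.21 [337.2 245. ] [ 0.6373 -0.0101  0.012 ]
stand 0.97 [401.  141.2] [ 0.4876  0.4288 -0.    ]
stand 0.79 [401.7 179. ] [0.5981 0.3114 0.    ]
stand 0.7 [377.6 160.8] [0.4944 0.3051 0.    ]
shaker 0.76 [324.6 233.2] [ 0.5808 -0.0085  0.    ]
follower_pin 0.7 [378.9 158.2] [0.5061 0.292  0.0365]
follower_pin 0.59 [345.3 214.3] [0.5875 0.0663 0.0365]
tube_rack 0.85 [220.3 275.3] [ 0.4886 -0.3131  0.    ]
wash_bottle 0.65 [433.1 205.3] [0.7302 0.3117 0.    ]
screw_dish 0.66 [263.3 325.6] [ 0.6764 -0.3041 -0.    ]
top [[ 0.0212 -0.9883  0.1511  0.3769]
 [-0.9998 -0.0211  0.0025  0.0352]
 [ 0.0007 -0.1511 -0.9885  0.9457]
 [ 0.      0.      0.      1.    ]] 370.69
[... 560 characters left out ...]
7 0.0521 0.0365]
tube_rack 0.88 [454.9 215.8] [ 0.4894 -0.3186  0.    ]
wash_bottle 0.75 [214.1 122.1] [0.7271 0.3146 0.    ]
screw_dish 0.61 [446.4 147.2] [ 0.6711 -0.3026  0.    ]
screw_dish 0.45 [306.6 172.6] [0.5946 0.0645 0.    ]
{'t': 1.0, 'joint_positions': array([-1.2943,  0.3789,  1.7342, -0.    ,  1.0285, -0.0333]), 'joint_vel': array([-0.0003,  0.0003,  0.0011,  0.0012,  0.0004,  0.0012]), 'effort': array([  0.0002, -76.3706, -43.4747,   0.065 ,   0.0387,   0.    ]), 'eef_pos': array([ 0.2134, -0.6667,  0.2139]), 'ee_rot': array([-0.053 ,  1.5708, -1.314 ]), 'force': array([ 1.2885,  0.0765, -0.1699]), 'torque': array([ 0.0214, -0.0216, -0.0054]), 'finger_gap': 0.9974152907050683}
```

View pics/scene.png

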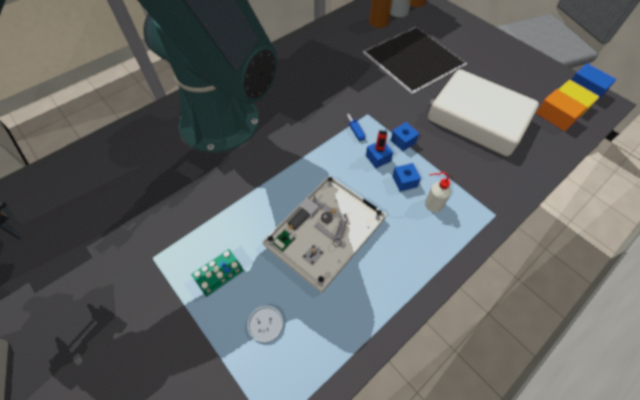

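View pics/top.png

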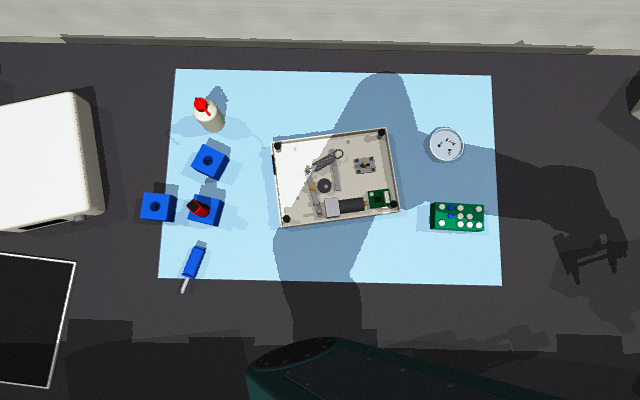

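The scene shows three blue stands: top-view (209,212), (161,209) and (210,161). The one at (209,212) is 0.57 m from the base and holds the red puller, so it is the one meant. The blue puller-like tool lies at (193,260). Next I'll enlarge crops.

Run:
```python
from h import *
t=env.capture("top"); s=env.capture("scene")
save(t,"a.png",(260,115,410,235),5)
f=lambda p,b,w,h: cv2.resize(np.array(p["img"])[b[1]:b[3],b[0]:b[2],::-1],(w,h),interpolation=cv2.INTER_CUBIC)
cv2.imwrite("pics/b.png",np.vstack([np.hstack([f(t,(180,180,240,230),360,300),f(s,(350,125,410,175),360,300)]),f(s,(270,185,380,231),720,300)]))
for n,p in(("t",t),("s",s)):
  for k in("puller","stand","spring_eye","anchor","follower_pin","follower"):
    print(n,k,[(round(r["score"],2),np.round(r["extent"],1)) for r in env.boxes_of(p,k)[:4]])
```

```text
t puller [(0.91, array([194.6, 269.4,  23.4,  43.3])), (0.54, array([197.8, 207.9,  26.6,  18.6]))]
t stand [(0.88, array([209.3, 161.4,  33.6,  37.2])), (0.84, array([204.6, 213. ,  34.1,  36. ])), (0.64, array([160.7, 208.8,  36.3,  28.7]))]
t spring_eye []
t anchor [(0.79, array([363.2, 164.5,  21.4,  18.6]))]
t follower_pin [(0.56, array([322.4, 186.9,  30.6,  56.3]))]
t follower [(0.94, array([324.9, 182.1,  41.1,  69.7]))]
s puller [(0.65, array([358. , 124. ,  16.3,  30.7])), (0.61, array([381.6, 140.8,  10.7,  21.6]))]
s stand [(0.97, array([405.3, 137.3,  30. ,  32. ])), (0.82, array([406.3, 175.5,  27.2,  27.6])), (0.69, array([379.2, 156.6,  25.1,  21.4]))]
s spring_eye [(0.62, array([340.5, 232.1,  10.8,  13.8]))]
s anchor [(0.66, array([312.7, 254.1,  20.6,  21.2]))]
s follower_pin [(0.7, array([329.6, 216.6,  29.5,  51. ]))]
s follower [(0.64, array([330.5, 217.5,  36.2,  37.4]))]
```

View pics/a.png

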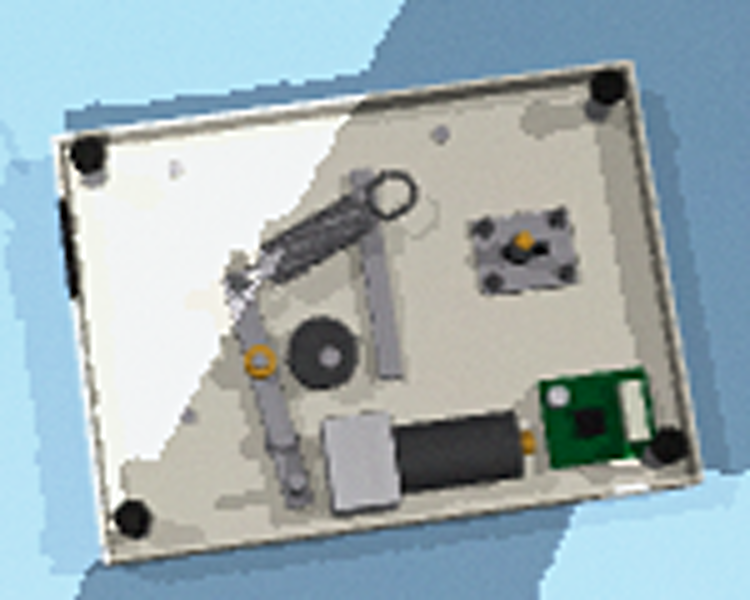

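View pics/b.png

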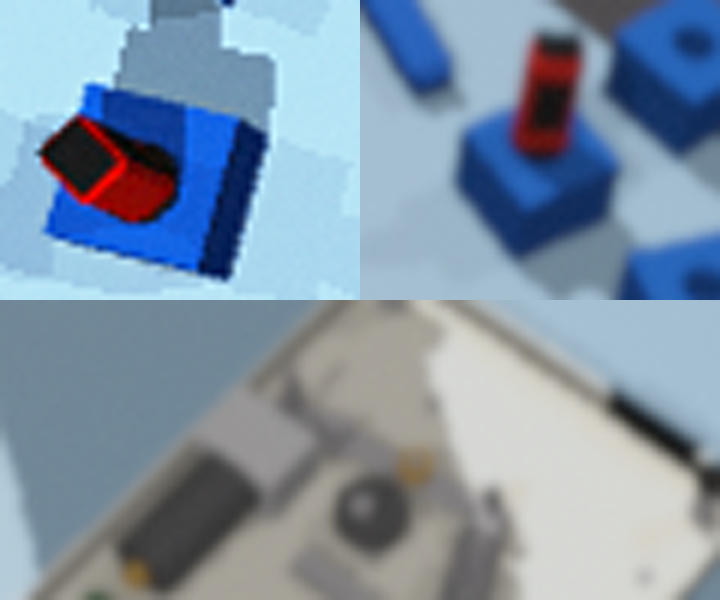

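The enlarged crops show the red puller in the nearest stand, its handle turned about 45°. The open pan has the loose eye's crown at about top pixel (338,154) and the anchor's brass stud at about (364.8,163). Now I'll fit models to refine these.

```bash
cat > fit.py <<'E'
from h import *
from scipy.optimize import minimize
np.set_printoptions(precision=4,suppress=True)
c=lambda r,z:[[r*np.cos(a),r*np.sin(a),z] for a in np.linspace(0,6.28,24)]
def pts(x,y,th,bz=.012):
    P=[[sx*.015,sy*.012,z] for sx in(-1,1) for sy in(-1,1) for z in(.045,.115)]
    D=c(.017,.04)+c(.017,.045)
    R=np.array([[np.cos(th),-np.sin(th),0],[np.sin(th),np.cos(th),0],[0,0,1]])
    return [(np.array(Q)@R.T+[x,y,bz]) for Q in(P,D)]
S=8
def mask(p,parts,box):
    m=np.zeros(((box[3]-box[1])*S,(box[2]-box[0])*S),np.uint8)
    for Q in parts:
        uv=np.array([proj(p,q) for q in Q]); uv=((uv+.5-[box[0],box[1]])*S).astype(np.int32)
        cv2.fillConvexPoly(m,cv2.convexHull(uv),255)
    return cv2.resize(m,None,fx=1/S,fy=1/S,interpolation=cv2.INTER_AREA)/255.
E
python3 - <<'E'
from fit import *
t=env.capture("top"); s=env.capture("scene")
B={"t":(180,190,225,230),"s":(360,120,400,165)}
obs={}
for n,p in(("t",t),("s",s)):
    b=B[n]; im=np.array(p["img"]).astype(float)[b[1]:b[3],b[0]:b[2]]
    d=im[...,2]-im[...,0]
    obs[n]=np.clip((60-d)/40,0,1) if n=="t" else np.clip((20-d)/30,0,1)
    lab=(obs[n]>.5).astype(np.uint8); k,L,st,ce=cv2.connectedComponentsWithStats(lab)
    u=proj(p,[.485,.31,.09]); print(n,u,st[:,4])
    j=L[int(u[1])-b[1],int(u[0])-b[0]]; obs[n]*=cv2.dilate((L==j).astype(np.uint8),np.ones((3,3)))
    print(obs[n].sum())
for use in("t","s","ts"):
    best=None
    for th0 in (.3,.8,1.3):
        f=lambda v: sum(((mask({"t":t,"s":s}[n],pts(v[0]/100,v[1]/100,v[2]),B[n])-obs[n])**2).sum() for n in use)
        r=minimize(f,[48.5,31,th0],method="Nelder-Mead",options=dict(initial_simplex=np.array([48.5,31,th0])+np.vstack([np.zeros(3),np.diag([.8,.8,.4])]),maxiter=200))
        if best is None or r.fun<best.fun:best=r
        print(use,r.x,r.fun)
# pan
C=np.array([[55,138],[632,62],[703,480],[107,563]])/5+[260,115]
Q=np.array([at(t,q,.036) for q in C-.5]); print("pan",Q,Q.mean(0),np.linalg.norm(np.diff(Q,axis=0),axis=1))
d=(Q[0]-Q[1])+(Q[3]-Q[2]); print("yaw",np.degrees(np.arctan2(d[1],d[0])))
for nm,uv,z in(("eye",(390,195),.0365),("head",(524,240),.0445),("plate",(523,252),.02),("pin",(240,282),.0365)):
    print(nm,at(t,np.array(uv)/5+[260,115]-.5,z))
cv2.imwrite("pics/m.png",np.hstack([cv2.resize(np.array(s["img"])[228:276,300:364,::-1],(640,480),interpolation=cv2.INTER_CUBIC)]))
E
```

```text
t [199.0201 207.6904] [1535  265]
265.92499999999995
s [380.4376 140.8213] [1505  124  171]
168.6
t [48.4267 31.2071  0.9807] 22.84388288158401
t [48.4086 31.2051  0.9975] 23.175955161476352
t [48.4348 31.2834  0.9993] 23.280868656286042
s [48.4005 31.2129  0.5972] 37.85099577085737
s [48.3692 31.2479  0.5975] 37.87635524798155
s [48.2356 31.4692  2.4032] 37.976270665128794
ts [48.3535 31.2185  0.7537] 82.60967680699731
ts [48.4315 31.2765  0.8561] 81.51268334294501
ts [48.3979 31.2126  0.872 ] 81.65398284313726
pan [[ 0.6638  0.1572  0.036 ]
 [ 0.7104 -0.1366  0.036 ]
 [ 0.4954 -0.1701  0.036 ]
 [ 0.4481  0.1231  0.036 ]] [ 0.5794 -0.0066  0.036 ] [0.2975 0.2176 0.297 ]
yaw 99.09525707123206
eye [ 0.6374 -0.0135  0.0365]
head [ 0.6133 -0.0803  0.0445]
plate [ 0.6134 -0.083   0.02  ]
pin [0.5907 0.0613 0.0365]
```

View pics/m.png

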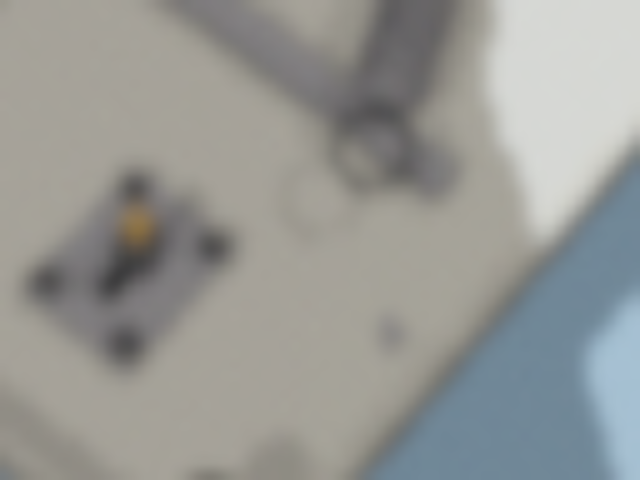

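>>> send_rows(deltas=[[0.04,0.05,0.02,0.05],[0.08,0.1,0.03,0.1],[0.13,0.15,0.03,0.15],[0.18,0.2,0.03,0.2],[0.24,0.25,0.03,0.25],[0.28,0.3,0.03,0.3],[0.32,0.35,0.03,0.35],[0.33,0.41,0.03,0.4],[0.33,0.47,0.03,0.45],[0.33,0.53,0.03,0.476],[0.33,0.59,0.03,0.476],[0.33,0.65,0.03,0.476]], fingers=100, grip_force=30)

```text
t: 3.3
eef_pos: [0.5431, -0.039, 0.2442]
ee_rot: [0.745, 1.57, -0.041]
force: [2.1, -0.4, 0.4]
finger_gap: 1.0
```

>>> send_rows(deltas=[[0,0.05,0,0],[-0.01,0.11,0,0],[-0.02,0.17,0,0],[-0.03,0.23,0,0],[-0.05,0.28,0,0],[-0.06,0.329,0,0],[-0.06,0.329,0,0],[-0.06,0.329,0,0],[-0.06,0.329,0,0]])

```text
t: 4.42
eef_pos: [0.4836, 0.2871, 0.2439]
ee_rot: [-1.152, 1.571, -1.938]
force: [-0.4, -0.1, -0.1]
finger_gap: 1.001
```

Run:
```python
from h import *
s=env.state();print(s["t"],s["eef_pos"],s["ee_rot"],s["force"])
p=env.capture("scene")
for n,uv,z in(("eye",(337.5,242.8),.0365),("head",(313.5,250.8),.0445),("plate",(312.9,254.5),.02)): print(n,at(p,np.array(uv)-.5,z))
```

```text
4.425 [0.48356974 0.28707854 0.24390085] [-1.15161576  1.57068142 -1.93780922] [-0.40729872 -0.05440681 -0.05512037]
eye [ 0.6384098  -0.01330809  0.0365    ]
head [ 0.61534748 -0.0825202   0.0445    ]
plate [ 0.61442134 -0.08433461  0.02      ]
```

>>> send_rows(deltas=[[0,0.025,-0.03,0],[0,0.025,-0.08,0],[0,0.025,-0.12,0],[0,0.025,-0.145,0],[0,0.025,-0.166,0],[0,0.025,-0.166,0]])

```text
t: 5.22
eef_pos: [0.4829, 0.3123, 0.0768]
ee_rot: [-1.832, 1.569, -2.618]
force: [0.4, 0.5, -0.9]
finger_gap: 0.998
```

>>> send_rows(deltas=[[0,0,0,0],[0,0,0,0],[0,0,0,0],[0,0,0,0],[0,0,0,0],[0,0,0,0]], fingers=0, grip_force=30)

```text
t: 5.98
eef_pos: [0.4833, 0.3131, 0.0779]
ee_rot: [2.165, 1.571, 1.38]
force: [0.9, 0.2, -0.4]
finger_gap: 0.374
```

>>> send_rows(deltas=[[0,0,0,0],[0,0,0,0],[0,0,0,0]], grip_force=60)

```text
t: 6.35
eef_pos: [0.4833, 0.3131, 0.0779]
ee_rot: [-2.015, 1.571, -2.8]
force: [0.4, -0.7, -0.0]
finger_gap: 0.259
```

>>> send_rows(deltas=[[0,0,0.02,0],[0,0,0.06,0],[0,0,0.11,0],[0,0,0.16,0],[0.01,-0.05,0.19,0],[0.02,-0.1,0.22,0],[0.05,-0.15,0.24,0],[0.09,-0.19,0.26,0],[0.13,-0.23,0.28,0],[0.17,-0.27,0.3,0],[0.21,-0.31,0.3,0],[0.217,-0.313,0.3,0]])

```text
t: 7.85
eef_pos: [0.7015, -0.0024, 0.3789]
ee_rot: [0.463, 1.57, -0.324]
force: [-0.4, 0.5, -1.9]
finger_gap: 0.263
```

>>> send_rows(deltas=[[0,0,0,0],[0,0,0,0],[0,0,0,0]])

```text
t: 8.22
eef_pos: [0.6997, 0.001, 0.3784]
ee_rot: [0.862, 1.57, 0.078]
force: [-0.5, -0.1, -1.0]
finger_gap: 0.258
```

Run:
```python
from fit import *
st=env.state();e=st["eef_pos"];print(st["t"],e,st["ee_rot"],st["finger_gap"])
s=env.capture("scene"); 
c=proj(s,[e[0],e[1],e[2]-.066]).round().astype(int); print(c)
for k in env.boxes_of(s,"puller")[:3]: print(k["score"],k["extent"])
for k in env.landmark_of(s,"puller")[:3]: print(k["score"],k["position"])
save(s,"sp.png",(c[0]-40,c[1]-40,c[0]+40,c[1]+20),10)
```

```text
8.225 [0.6997 0.001  0.3784] [0.8616 1.5705 0.0777] 0.25792012656083163
[367 203]
0.45 [353.1, 125.0, 12.4, 24.1]
0.64 [348.1, 112.6]
0.45 [365.8, 202.6]
```

View pics/sp.png

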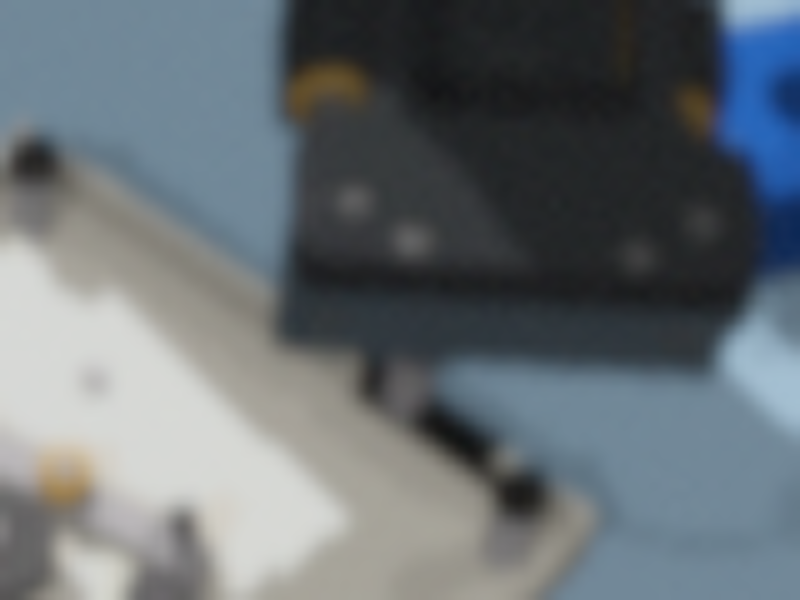

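The gripper body hides nearly all of the rod; only its end shows, at crop (400,390). I'll move farther from the camera for a flatter view.

>>> send_rows(deltas=[[-0.04,0.04,0,0],[-0.08,0.08,0,0],[-0.12,0.12,0,0],[-0.15,0.17,0,0],[-0.15,0.17,0,0],[-0.15,0.17,0,0],[-0.15,0.17,0,0]])

```text
t: 9.25
eef_pos: [0.5508, 0.1693, 0.3778]
ee_rot: [-1.45, 1.571, -2.236]
force: [0.3, 0.1, -1.2]
finger_gap: 0.262
```

Run:
```python
from fit import *
st=env.state();e=st["eef_pos"];print(st["t"],e)
ims=[env.capture("scene") for _ in range(4)]; s=ims[0]
s["img"]=np.mean([np.array(i["img"]).astype(float) for i in ims],0).astype(np.uint8)
c=proj(s,[e[0],e[1],e[2]-.066]); print(c)
for dx in(-.0035,.0035): print(dx,proj(s,[e[0]+dx*.7,e[1]+dx*.7,e[2]-.064]))
c=c.round().astype(int)
save(s,"sp2.png",(c[0]-16,c[1]-20,c[0]+16,c[1]+8),20)
g=np.array(s["img"]).astype(int)
for y in range(c[1]-10,c[1]+5): print(y,' '.join("%3d/%3d"%(g[y,x,0],g[y,x,2]) for x in range(c[0]-7,c[0]+8)))
```

```text
9.25 [0.5508 0.1693 0.3778]
[372.7089 125.6369]
-0.0035 [371.398  124.9902]
0.0035 [374.2243 125.1528]
116 149/191 152/195 146/189 129/171 101/137  73/ 98  51/ 62  40/ 35  37/ 21  38/ 19  38/ 16  42/ 18  45/ 20  46/ 24  48/ 34
117 157/201 158/203 155/200 148/192 132/174 108/146  78/107  49/ 63  33/ 34  30/ 28  29/ 27  31/ 29  33/ 31  40/ 38  49/ 48
118 159/204 159/204 158/203 156/201 149/193 134/176 108/142  75/ 94  54/ 58  47/ 47  45/ 45  45/ 45  51/ 50  56/ 56  65/ 65
119 160/204 159/204 159/204 158/203 156/201 146/188 122/156  94/111  76/ 80  69/ 70  66/ 68  65/ 65  67/ 67  71/ 71  73/ 73
120 159/204 159/204 159/204 159/204 157/202 147/189 124/156 100/113  90/ 92  86/ 92  85/ 96  81/ 90  77/ 81  76/ 77  76/ 76
121 159/204 159/204 159/205 159/204 157/202 146/188 121/151 101/111  96/ 99  99/112 106/130 103/126  91/106  81/ 87  78/ 78
122 159/204 159/204 159/204 158/204 156/200 144/184 118/145 100/107  97/103 108/130 125/159 128/163 114/144  95/113  82/ 89
123 159/204 159/204 159/204 158/203 154/197 139/178 114/138  99/105 100/109 117/144 139/178 146/187 137/175 117/149  99/119
124 1
[... 162 characters left out ...]
 135/170 114/135 112/130 126/155 141/181 154/197 158/203 157/202 153/196 144/185
126 160/205 159/204 159/204 158/203 154/197 142/181 127/157 128/158 141/179 152/195 157/202 159/204 159/204 158/202 155/199
127 160/204 160/204 159/204 159/204 157/201 152/195 144/184 145/184 152/195 157/202 159/204 159/204 159/204 159/204 158/203
128 160/204 160/204 159/204 159/204 158/203 158/202 155/199 155/199 157/202 159/204 159/204 159/204 159/205 159/204 159/204
129 159/204 160/204 160/204 160/204 159/204 159/204 158/203 159/204 159/204 159/204 159/204 159/204 159/204 159/204 159/204
130 159/203 159/204 160/204 160/204 159/204 159/204 159/204 159/204 159/204 159/204 159/204 159/204 159/204 159/204 159/204
```

View pics/sp2.png

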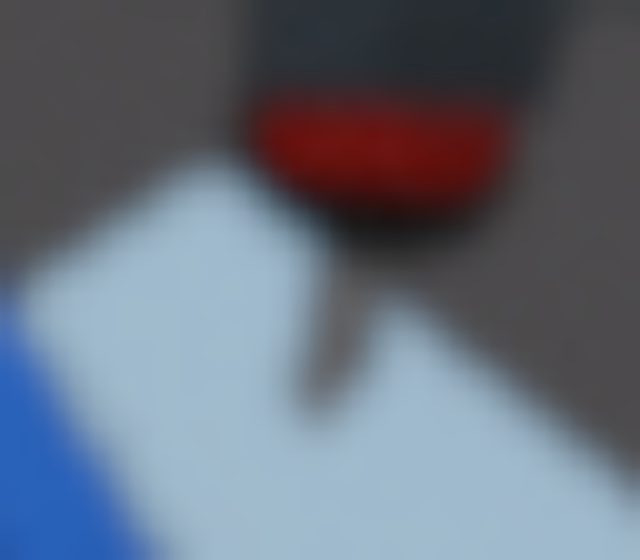

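```bash
cat > spoon.py <<'E'
from fit import *
def cap(n):
    ims=[env.capture(n) for _ in range(4)]; p=ims[0]; p["mean"]=np.mean([np.array(i["img"]).astype(float) for i in ims],0); return p
def model(p,x,y,z,th,sgn,box):
    R=np.array([[np.cos(th),-np.sin(th),0],[np.sin(th),np.cos(th),0],[0,0,1]])
    rod=np.array(c(.005,.005)+c(.005,.04))
    lip=np.array([[sgn*a,b,zz] for a in(-.005,-.002) for b in(-.0065,.0065) for zz in(0,.005)])
    return mask(p,[rod@R.T+[x,y,z],lip@R.T+[x,y,z]],box)
E
python3 - <<'E'
from spoon import *
s=cap("scene"); e=env.state()["eef_pos"]
b=(362,118,382,134); o=(159-s["mean"][b[1]:b[3],b[0]:b[2],0])/62
W=np.zeros_like(o); W[4:,:15]=1; W[5:,:15]=1
W[4:7,13:]=0
for sgn in(1,-1):
  for yaw in (np.pi/4,):
    def f(v,full=False):
        m=cv2.GaussianBlur(model(s,e[0]+v[0]*.001*np.cos(yaw)+v[4]*.001*np.sin(yaw),e[1]+v[0]*.001*np.sin(yaw)-v[4]*.001*np.cos(yaw),e[2]-.066+v[1]*.001,yaw,sgn,b),(0,0),abs(v[2])+.1)*v[3]
        return (W*(m-o)**2).sum()+.002*(v[4]**2)
    r=minimize(f,[0,0,1,1,0],method="Nelder-Mead",options=dict(initial_simplex=np.array([0,0,1,1,0])+np.vstack([np.zeros(5),np.diag([2,2,.3,.1,1.])]),maxiter=400))
    print("lip at world yaw",45+(180 if sgn>0 else 0),r.x,r.fun)
E
```

```text
lip at world yaw 225 [ 1.5178  1.4511  0.829   1.0427 -0.6381] 18.164670697056277
lip at world yaw 45 [-0.9062  0.7927  0.939   0.9318  0.4233] 18.74348725279608
```

Run:
```python
from spoon import *
s=cap("scene"); e=env.state()["eef_pos"]
b=(362,116,382,134); o=(159-s["mean"][b[1]:b[3],b[0]:b[2],0])/62
W=np.zeros_like(o)
for r in range(120,134):
    W[r-116,5 if r<126 else 7: min(20,10+int((r-119)*1.35))]=1
yaw=np.pi/4
for sgn in(1,-1):
    def f(v,full=False):
        m=cv2.GaussianBlur(model(s,e[0]+v[0]*.001*np.cos(yaw)+v[4]*.001*np.sin(yaw),e[1]+v[0]*.001*np.sin(yaw)-v[4]*.001*np.cos(yaw),e[2]-.066+v[1]*.001,yaw,sgn,b),(0,0),abs(v[2])+.1)*v[3]
        if full: return (W*(m-o))
        return (W*(m-o)**2).sum()+.002*(v[4]**2)
    r=minimize(f,[0,0,1,1,0],method="Nelder-Mead",options=dict(initial_simplex=np.array([0,0,1,1,0])+np.vstack([np.zeros(5),np.diag([2,2,.3,.1,1.])]),maxiter=500))
    print("lip at world yaw",45+(180 if sgn>0 else 0),r.x,r.fun); print((f(r.x,True)*100).astype(int)[3:14])
```

```text
lip at world yaw 225 [ 1.087   1.7488  0.832   1.0038 -0.0862] 0.14130632934208842
[[  0   0   0   0   0   0   0   0   0   0   0   0   0   0   0   0   0   0
    0   0]
 [  0   0   0   0   0   0   1   0   0  -1  -6   0   0   0   0   0   0   0
    0   0]
 [  0   0   0   0   0   1   0   0   1   2   0  -2   0   0   0   0   0   0
    0   0]
 [  0   0   0   0   0   1   0   0   1   5   3  -1  -2   3   0   0   0   0
    0   0]
 [  0   0   0   0   0   0   0   0   0   2   1  -2   0  10   9   0   0   0
    0   0]
 [  0   0   0   0   0   0   0   0  -1  -2  -3  -5   0  11  10   0   0   0
    0   0]
 [  0   0   0   0   0   1   0   0  -1  -2  -4 -10  -3   4   4   1  -2  -9
    0   0]
 [  0   0   0   0   0   0   0   0   1   5   2  -9  -7   0   0   1   0  -1
   -5   0]
 [  0   0   0   0   0   0   0   1   2   6   4  -5  -6  -1   0   0   0   0
    0  -3]
 [  0   0   0   0   0   0   0   0   1   2   2  -1  -2   0   0   1   1   0
    0   0]
 [  0   0   0   0   0   0   0   0   0   0   1   0   0   0   0   0   0   0
    0   0]]
lip at world yaw 45 [-0.4299  0.7967  0.9416  0.9637  0.558 ] 0.7619518013083824

[... 235 characters left out ...]
   0   0
    0   0]
 [  0   0   0   0   0   1   0   2   9  15   7  -4 -11 -15   0   0   0   0
    0   0]
 [  0   0   0   0   0   0   0   2   7  10   1  -6  -9  -7  -5   0   0   0
    0   0]
 [  0   0   0   0   0   0   0   1   2   0  -8  -7   0   6   4  -2   0   0
    0   0]
 [  0   0   0   0   0   1   0   0  -3 -12 -20  -7  17  21  11   2  -2  -9
    0   0]
 [  0   0   0   0   0   0   0   0  -3 -13 -20  -4  25  28  12   3   0  -1
   -5   0]
 [  0   0   0   0   0   0   0   0  -1  -6 -10   0  21  22   9   2   0   0
    0  -3]
 [  0   0   0   0   0   0   0   0   0  -1  -1   3  10  10   4   1   1   0
    0   0]
 [  0   0   0   0   0   0   0   0   0   0   1   2   3   2   1   0   0   0
    0   0]]
```

The fit puts the lip at world yaw 225°, with residual 0.14 against 0.76 for the opposite sense. So the puller's +x is at 45°, and I'll hover over the eye with puller x at about 122°.

>>> send_rows(deltas=[[0.02,-0.04,-0.02,0.17],[0.04,-0.08,-0.05,0.34],[0.06,-0.12,-0.08,0.51],[0.08,-0.16,-0.12,0.68],[0.087,-0.182,-0.16,0.85],[0.087,-0.182,-0.2,1.02],[0.087,-0.182,-0.23,1.19],[0.087,-0.182,-0.248,1.344],[0.087,-0.182,-0.253,1.344],[0.087,-0.182,-0.253,1.344],[0.087,-0.182,-0.253,1.344]])

```text
t: 11.22
eef_pos: [0.6379, -0.0119, 0.1259]
ee_rot: [-0.593, 1.569, -0.036]
force: [0.2, -0.0, -0.4]
finger_gap: 0.259
```

Run:
```python
from spoon import *
s=cap("scene"); st=env.state(); e=st["eef_pos"]; print(st["t"],e,st["ee_rot"],st["ee_rot"][2]-st["ee_rot"][0],st["force"])
th=np.radians(122); 
m=s["mean"].astype(np.uint8)[:,:,::-1]
b=(310,215,360,252); im=cv2.resize(m[b[1]:b[3],b[0]:b[2]],None,fx=16,fy=16,interpolation=cv2.INTER_CUBIC)
def dr(P,col):
    for q in P:
        u=(proj(s,q)+.5-[b[0],b[1]])*16; cv2.circle(im,(int(u[0]),int(u[1])),1,col,-1)
R=np.array([[np.cos(th),-np.sin(th),0],[np.sin(th),np.cos(th),0],[0,0,1]])
o=np.array([e[0],e[1],e[2]-.066])
dr(np.array(c(.005,.005))@R.T+o,(0,255,0)); dr(np.array([[x,y,z] for x in(-.005,-.002) for y in(-.0065,.0065) for z in(0,.005)])@R.T+o,(0,0,255))
dr(np.array(c(.0105,0))+[.638,-.0134,.0365],(255,255,0))
cv2.imwrite("pics/hov.png",im)
```

```text
11.425 [ 0.6376 -0.0119  0.1255] [-0.6107  1.57   -0.0523] 0.5584056331993441 [ 0.4905  0.2868 -0.6812]
```

View pics/hov.png

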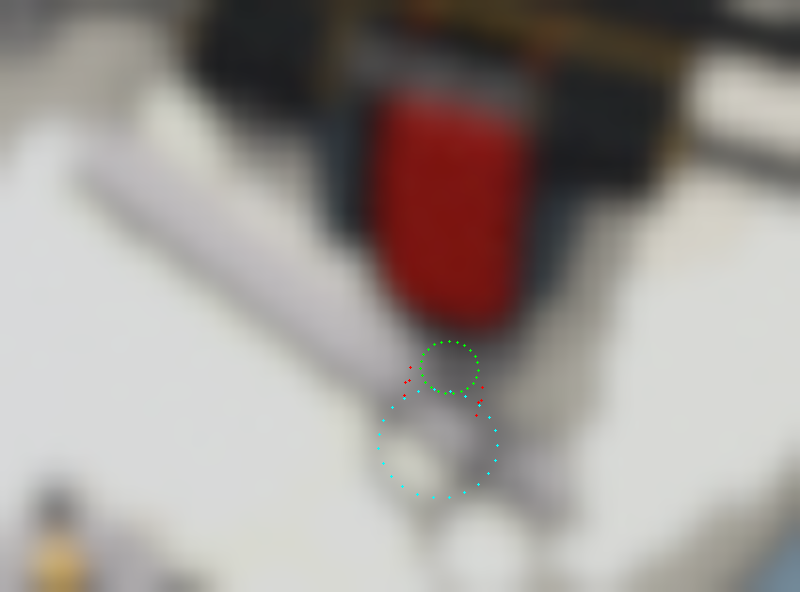

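The eye ring sits at about crop (438,448), matching the drawn model, and the spoon is above it. I'll descend gently and watch the force.

>>> send_rows(deltas=[[0,-0.001,-0.008,0],[0,-0.001,-0.014,0],[0,-0.001,-0.018,0],[0,-0.001,-0.021,0],[0,-0.001,-0.023,0],[0,-0.001,-0.025,0]])

```text
t: 12.18
eef_pos: [0.6374, -0.0129, 0.0999]
ee_rot: [-0.803, 1.571, -0.244]
force: [-0.1, -0.0, -1.0]
finger_gap: 0.263
```

>>> send_rows(deltas=[[0,0,-0.002,0],[0,0,-0.004,0],[0,0,-0.006,0],[0,0,-0.008,0],[0,0,-0.008,0]])

```text
t: 12.8
eef_pos: [0.6372, -0.0129, 0.0917]
ee_rot: [2.618, 1.57, -3.106]
force: [0.1, 0.6, -1.5]
finger_gap: 0.26
```

>>> send_rows(deltas=[[-0.003,-0.008,0,-0.1],[-0.006,-0.016,0,-0.2],[-0.009,-0.024,0,-0.3],[-0.011,-0.032,0,-0.4],[-0.013,-0.04,0,-0.4],[-0.013,-0.04,0,-0.4]])

```text
t: 13.55
eef_pos: [0.624, -0.0531, 0.0919]
ee_rot: [2.404, 1.57, 2.564]
force: [-1.2, 2.9, -0.6]
finger_gap: 0.259
```

Run:
```python
from spoon import *
s=cap("scene"); st=env.state(); e=st["eef_pos"]; print(st["t"],e,st["ee_rot"][2]-st["ee_rot"][0],st["force"],st["torque"])
c0=proj(s,[e[0],e[1],.04]).astype(int); print(c0,[(r["score"],at(s,r["position"],.036)) for r in env.landmark_of(s,"spring_eye")])
s["img"]=s["mean"].astype(np.uint8); save(s,"hook.png",(c0[0]-25,c0[1]-20,c0[0]+25,c0[1]+17),12)
```

```text
13.75 [ 0.6243 -0.0526  0.0919] 0.1600103402017945 [-0.9704  2.9773 -2.0523] [0.8264 0.1609 0.0055]
[323 246] []
```

View pics/hook.png

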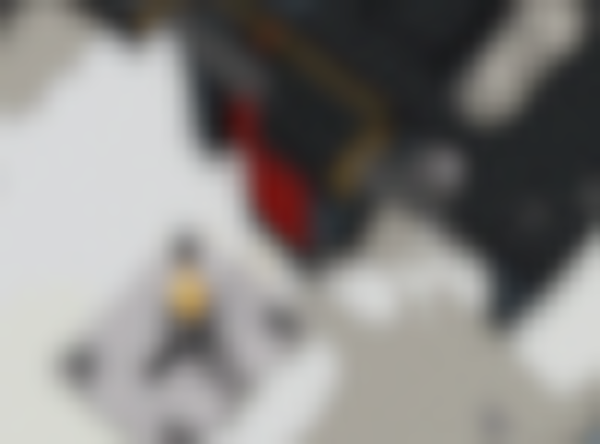

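The force is 3 N along the spring, so the eye is hooked. The picture shows the stud head at crop (188,290), still ahead. Next I lift and line up.

>>> send_rows(deltas=[[-0.003,-0.001,0.006,0],[-0.006,-0.002,0.012,0],[-0.009,-0.004,0.018,0],[-0.012,-0.006,0.024,0],[-0.013,-0.007,0.028,0],[-0.013,-0.007,0.028,0]])

```text
t: 14.55
eef_pos: [0.6114, -0.06, 0.1203]
ee_rot: [-0.066, 1.57, 0.093]
force: [-0.3, 4.6, -2.0]
finger_gap: 0.263
```

```bash
cat > uv.py <<'E'
from h import *
np.set_printoptions(precision=4,suppress=True)
S=np.array([.6143,-.0814]);a=np.radians(99.1);u=np.array([np.cos(a),np.sin(a)]);v=np.array([np.sin(a),-np.cos(a)])
st=env.state();e=st["eef_pos"];d=e[:2]-S
if __name__=="__main__":
    print("t",st["t"],"e",e,"u,v mm",1e3*d@u,1e3*d@v,"botz",e[2]-.066,"jaw",np.degrees(st["ee_rot"][2]-st["ee_rot"][0]),"Fu,Fv,Fz",st["force"][:2]@u,st["force"][:2]@v,st["force"][2],"T",st["torque"])
E
python3 uv.py
```

```text
t 14.55 e [ 0.6114 -0.06    0.1203] u,v mm 21.59558423181383 0.509797073688758 botz 0.05429283337104357 jaw 9.098249532692686 Fu,Fv,Fz 4.6016313421045005 0.4149442782140294 -1.9680550158104104 T [1.0183 0.0722 0.0153]
```

>>> send_rows(deltas=[[0.001,-0.006,0,0],[0.002,-0.012,0,0],[0.003,-0.018,0,0],[0.004,-0.024,0,0],[0.004,-0.029,0,0],[0.004,-0.029,0,0]])

```text
t: 15.3
eef_pos: [0.6149, -0.0887, 0.1194]
ee_rot: [2.316, 1.569, 2.474]
force: [-1.1, 8.0, -2.0]
finger_gap: 0.26
```

```bash
python3 uv.py
python3 - <<'E'
from spoon import *
from uv import S,u,v,e
s=cap("scene"); s["img"]=s["mean"].astype(np.uint8)
b=(293,232,333,262); m=s["img"][b[1]:b[3],b[0]:b[2],::-1]; im=cv2.resize(m,None,fx=16,fy=16,interpolation=cv2.INTER_CUBIC)
def dr(P,col):
    for q in P:
        w=(proj(s,q)+.5-[b[0],b[1]])*16; cv2.circle(im,(int(w[0]),int(w[1])),1,col,-1)
th=np.radians(99.1);R=np.array([[np.cos(th),-np.sin(th),0],[np.sin(th),np.cos(th),0],[0,0,1]])
o=np.array([e[0],e[1],e[2]-.066])+[u[0]*.001,u[1]*.001,0]
dr(np.array(c(.005,.005)+c(.017,.04))@R.T+o,(0,255,0)); dr(np.array([[x,y,z] for x in(-.005,-.002) for y in(-.0065,.0065) for z in(0,.005)])@R.T+o,(0,0,255))
dr(np.array(c(.0045,0))+[S[0],S[1],.0445],(255,255,0))
cv2.imwrite("pics/over.png",im)
E
```

```text
t 15.3 e [ 0.6149 -0.0887  0.1194] u,v mm -7.262976900512976 -0.5916816908555259 botz 0.0534071796491693 jaw 9.076202960432596 Fu,Fv,Fz 8.055743236094061 0.1818944923903843 -1.955585963333531 T [ 2.0984  0.1787 -0.0407]
```

View pics/over.png

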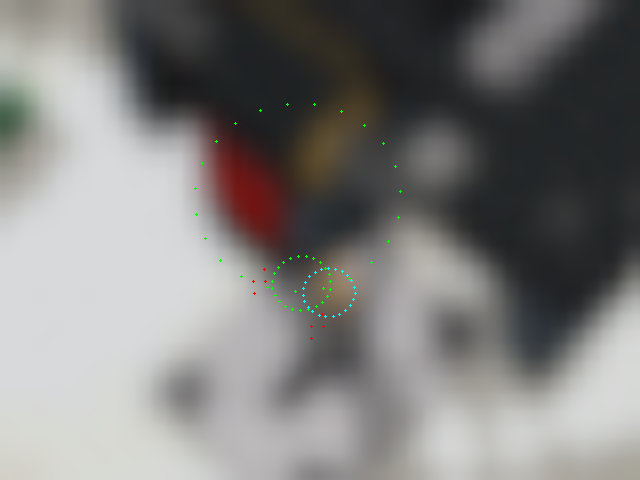

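The brass head shows at crop (335,290), with the rod just past it at (295,270), as modelled. Now I lower onto the stud.

>>> send_rows(deltas=[[0.0005,0,-0.004,0],[0.0005,0,-0.007,0],[0.0005,0,-0.01,0],[0.0005,0,-0.012,0],[0.0005,0,-0.0125,0]])

```text
t: 16.12
eef_pos: [0.6153, -0.0883, 0.1068]
ee_rot: [2.376, 1.569, 2.535]
force: [-2.2, 8.1, -1.0]
finger_gap: 0.258
```

```bash
python3 uv.py
```

```text
t 16.125 e [ 0.6153 -0.0883  0.1068] u,v mm -7.006870445498983 -0.10005800890769856 botz 0.04079969085510679 jaw 9.100489711807038 Fu,Fv,Fz 8.347191726251854 -0.92365504250169 -1.028466666310024 T [2.0952 0.168  0.0019]
```

>>> send_rows(deltas=[[0,0.001,0,0],[0,0.002,0,0],[0,0.002,0,0]])

```text
t: 16.5
eef_pos: [0.6157, -0.0864, 0.1071]
ee_rot: [2.11, 1.57, 2.269]
force: [-0.1, 8.3, -1.2]
finger_gap: 0.258
```

```bash
python3 uv.py
```

```text
t 16.5 e [ 0.6157 -0.0864  0.1071] u,v mm -5.197399198830494 0.5386859910283566 botz 0.04105357876318763 jaw 9.104367452344578 Fu,Fv,Fz 8.23370906930714 1.1879622624101125 -1.2492192655246663 T [ 1.9411 -0.0561  0.0081]
```

>>> send_rows(deltas=[[0,0.001,0,0],[0,0.001,0,0]])

```text
t: 16.75
eef_pos: [0.6159, -0.0856, 0.1072]
ee_rot: [1.164, 1.57, 1.323]
force: [0.6, 6.7, -3.3]
finger_gap: 0.265
```

```bash
python3 uv.py
```

```text
t 16.75 e [ 0.6159 -0.0856  0.1072] u,v mm -4.404821558522302 0.958097298069288 botz 0.04118897126457201 jaw 9.103795852324852 Fu,Fv,Fz 6.482235064097643 1.6884165544476852 -3.315628720104184 T [ 1.7005 -0.3464 -0.0466]
```

>>> send_rows(deltas=[[-0.0005,0.0005,0,0],[-0.0008,0.001,0,0],[-0.0008,0.001,0,0]])

```text
t: 17.12
eef_pos: [0.6157, -0.0851, 0.1075]
ee_rot: [-0.333, 1.569, -0.174]
force: [3.0, 3.4, -4.2]
finger_gap: 0.263
```

```bash
python3 uv.py
```

```text
t 17.125 e [ 0.6157 -0.0851  0.1075] u,v mm -3.8265471913992357 0.7969525163535681 botz 0.041501352523609494 jaw 9.109512340422329 Fu,Fv,Fz 2.8642837626525006 3.4531358858969154 -4.170851065096483 T [ 0.8886 -1.2115 -0.01  ]
```

The lip bears on the head: the measured pull fell from 8.3 to 2.9 N, so about 5 N is on the stud. The curved lip is centring sideways, so I'll follow that and ease the grip so the puller can pivot.

>>> send_rows(deltas=[[0.0008,0,0,0],[0.0008,0,0,0],[0.0008,0,0,0],[0.0008,0,0,0]], grip_force=20)

```text
t: 17.62
eef_pos: [0.616, -0.0849, 0.1075]
ee_rot: [-0.215, 1.57, -0.056]
force: [2.5, 3.3, -1.6]
finger_gap: 0.262
```

```bash
python3 uv.py
```

```text
t 17.625 e [ 0.616  -0.0849  0.1075] u,v mm -3.7607434029240667 1.1087838327325898 botz 0.04154906083156143 jaw 9.107261096808168 Fu,Fv,Fz 2.82689260181185 3.001379019536625 -1.6055791362144516 T [ 0.9377 -0.9231 -0.0185]
```

>>> send_rows(deltas=[[0.001,-0.003,0,0],[0.002,-0.006,0,0],[0.003,-0.009,-0.0005,0],[0.003,-0.012,-0.0008,0],[0.003,-0.0145,-0.0013,0],[0.003,-0.0145,-0.0013,0]])

```text
t: 18.38
eef_pos: [0.6187, -0.0997, 0.106]
ee_rot: [-1.877, 1.571, -1.718]
force: [-0.3, 3.1, -1.7]
finger_gap: 0.265
```

```bash
python3 uv.py
```

```text
t 18.375 e [ 0.6187 -0.0997  0.106 ] u,v mm -18.760539400604927 1.497774608026107 botz 0.040047790855013365 jaw 9.101750662449993 Fu,Fv,Fz 3.110444242076509 0.15327723337723467 -1.6651091439657668 T [ 0.684  -0.0076  0.0225]
```

Fu stays at 3.1 N, so it is pivoting on the stud. I'll continue the lean.

>>> send_rows(deltas=[[0.0005,-0.004,-0.001,0],[0.001,-0.008,-0.002,0],[0.002,-0.012,-0.0035,0],[0.0025,-0.016,-0.005,0],[0.003,-0.0205,-0.0066,0],[0.003,-0.0205,-0.0066,0]])

```text
t: 19.12
eef_pos: [0.622, -0.1205, 0.0995]
ee_rot: [-0.942, 1.57, -0.784]
force: [-0.2, 1.3, -1.4]
finger_gap: 0.261
```

```bash
python3 uv.py
```

```text
t 19.125 e [ 0.622  -0.1205  0.0995] u,v mm -39.83038706219956 1.4091795886265268 botz 0.03349548007830261 jaw 9.095300585539986 Fu,Fv,Fz 1.3339804077456436 0.0491009991073713 -1.4267901438032016 T [ 0.1255 -0.313  -0.0639]
```

>>> send_rows(deltas=[[0.0003,-0.002,-0.001,0],[0.0006,-0.004,-0.002,0],[0.0006,-0.004,-0.002,0],[0.0006,-0.004,-0.002,0]])

```text
t: 19.62
eef_pos: [0.6226, -0.1243, 0.0977]
ee_rot: [-0.846, 1.57, -0.687]
force: [0.5, -3.3, 3.2]
finger_gap: 0.264
```

```bash
python3 uv.py
python3 - <<'E'
from h import *
from uv import S,u,v
for n in("scene","top"):
    p=env.capture(n)
    for k,z in(("spring_eye",.0365),("follower_pin",.0365),("anchor",.016),("puller",.04)):
        for r in env.landmark_of(p,k)[:2]:
            d=at(p,r["position"],z)[:2]-S; print(n,k,round(r["score"],2),np.round(r["position"],1),1e3*d@u,1e3*d@v)
    save(p,n+"_lean.png",*(((290,225,340,262),12) if n=="scene" else ((300,130,390,190),8)))
E
```

```text
t 19.625 e [ 0.6226 -0.1243  0.0977] u,v mm -43.655501300174386 1.4576976995598507 botz 0.03174319225640493 jaw 9.112253727118281 Fu,Fv,Fz -3.3136223877516575 0.008006377137766623 3.150271737358668 T [-0.5839 -0.2672 -0.042 ]
scene spring_eye 0.53 [313.8 253.8] -5.215228087391015 7.012318559595092
scene follower_pin 0.62 [340.9 217.2] 134.04177830178213 -7.010973224171349
scene anchor 0.59 [432.2 204.5] 359.4767538930905 174.6454636314312
scene anchor 0.42 [310.4 255.6] -8.96238382297027 -2.6698277040916505
scene puller 0.61 [348.7 113.2] 478.46111603445263 -243.4700684400424
top spring_eye 0.55 [360.9 163.3] 8.688593701213838 0.21471345246524956
top follower_pin 0.92 [310.5 175. ] 138.56254936167804 -12.25069623787397
top follower_pin 0.63 [208.9 211.9] 399.60221162779783 -70.17229423647402
top anchor 0.6 [363.4 165.1] -0.19709441934597777 -0.496846549580497
top puller 0.82 [185.  293.9] 473.4013329113254 -258.7107590597846
top puller 0.45 [362.5 164.4] 5.705937216891171 -3.969558827895502
```

The force step to -3.3/+3.2 N shows the spring's pull has left the puller. The network now puts the eye about 8.7 mm from the stud, roughly home. I'll withdraw along the leaned rod axis.

>>> send_rows(deltas=[[0.0005,-0.003,0.002,0],[0.001,-0.006,0.008,0],[0.0015,-0.009,0.016,0],[0.002,-0.013,0.028,0],[0.003,-0.02,0.045,0],[0.005,-0.03,0.07,0],[0.007,-0.045,0.11,0],[0.01,-0.06,0.16,0],[0.01,-0.06,0.19,0]], grip_force=60)

```text
t: 21.25
eef_pos: [0.6331, -0.1854, 0.2915]
ee_rot: [-0.501, 1.567, -0.343]
force: [0.2, -0.2, -1.1]
finger_gap: 0.26
```

```bash
python3 uv.py
python3 - <<'E'
from h import *
from uv import S,u,v,e
p=env.capture("top"); s=env.capture("scene"); c=proj(s,[e[0],e[1],e[2]-.03]).astype(int); print(c)
for n,q in(("t",p),("s",s)):
  for k,z in(("spring_eye",.0365),("follower_pin",.0365),("follower",.03)):
    for r in env.landmark_of(q,k)[:2]:
        d=at(q,r["position"],z)[:2]-S; print(n,k,round(r["score"],2),np.round(r["position"],1),1e3*d@u,1e3*d@v)
f=lambda q,b,w,h: cv2.resize(np.array(q["img"])[b[1]:b[3],b[0]:b[2],::-1],(w,h),interpolation=cv2.INTER_CUBIC)
cv2.imwrite("pics/rel.png",np.vstack([np.hstack([f(p,(295,135,385,195),450,300),f(s,(290,200,350,262),310,300)]),np.hstack([f(s,(c[0]-40,c[1]-25,c[0]+40,c[1]+35),400,300),f(p,(340,130,430,210),360,300)])]))
E
```

```text
t 21.25 e [ 0.6331 -0.1854  0.2915] u,v mm -105.6387567614444 2.0907139868186646 botz 0.22554587987431157 jaw 9.054224051565523 Fu,Fv,Fz -0.24770576237798053 0.17400482192346137 -1.1295902337629375 T [-0.0332 -0.1696 -0.0641]
[280 243]
t spring_eye 0.72 [359.8 162.5] 11.114098678650848 2.6418282429733217
t follower_pin 0.94 [312.5 175. ] 133.59495579426155 -12.937876404876478Traceback (most recent call last):
  File "<stdin>", line 6, in <module>
ValueError: it knows: anchor, follower_pin, puller, screw_dish, shaker, spring_eye, stand, tube_rack, wash_bottle
```

Run:
```python
from h import *
from uv import S,u,v,e
p=env.capture("top"); s=env.capture("scene"); c=proj(s,[e[0],e[1],e[2]-.03]).astype(int); print(c)
for r in env.landmark_of(s,"spring_eye")[:2]: print(r)
f=lambda q,b,w,h: cv2.resize(np.array(q["img"])[b[1]:b[3],b[0]:b[2],::-1],(w,h),interpolation=cv2.INTER_CUBIC)
cv2.imwrite("pics/rel.png",np.vstack([np.hstack([f(p,(295,135,385,195),450,300),f(s,(290,200,350,262),310,300)]),np.hstack([f(s,(c[0]-40,c[1]-25,c[0]+40,c[1]+35),400,300),f(p,(340,130,430,210),360,300)])]))
```

```text
[281 243]
{'position': [312.8, 249.3], 'score': 0.64}
```

View pics/rel.png

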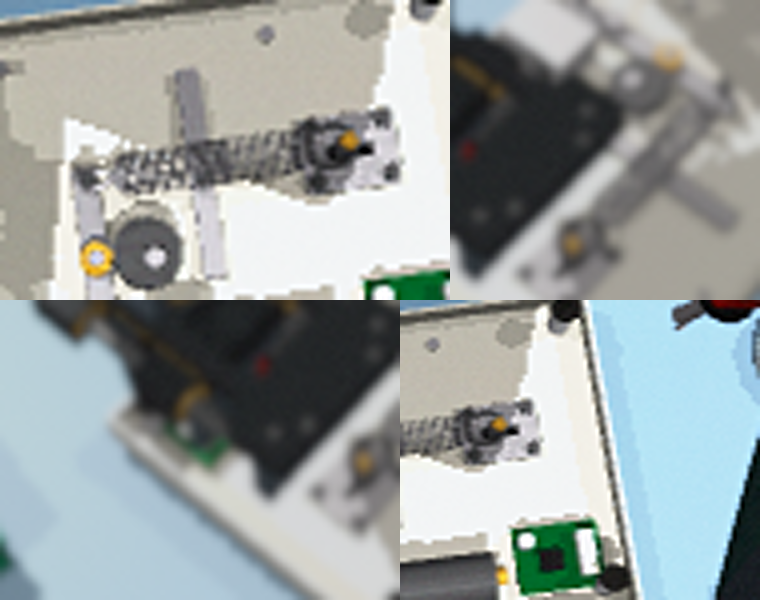

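The picture shows the spring stretched straight from the lever to the stud. The eye is under the brass head at (348,140), and the lever's roller touches the cam. Next is the stand's hole.

Run:
```python
from spoon import *
for n in("top","scene"):
    p=cap(n); g=p["mean"]
    c0=proj(p,[.485,.312,.052]); 
    for r in env.landmark_of(p,"stand")[:3]: print(n,round(r["score"],2),at(p,r["position"],0)[:2])
    b=[int(c0[0])-9,int(c0[1])-9,int(c0[0])+10,int(c0[1])+10]
    q=g[b[1]:b[3],b[0]:b[2],2]; print(n,c0,b); print(q.astype(int))
```

```text
top 0.98 [0.4815 0.3174]
top 0.89 [0.6136 0.3051]
top 0.66 [0.4927 0.4249]
top [203.0796 209.7389] [194, 200, 213, 219]
[[210 209 209 209 210 210 210 209 210 209 210 209 210 208 210 209 209 209
  210]
 [211 211 211 210 210 211 209 210 208 209 209 208 208 208 210 208 211 209
  209]
 [211 209 210 210 210 209 210 209 209 210 210 209 209 208 209 209 209 208
  210]
 [210 211 209 210 211 210 211 212 210 210 212 210 211 210 209 210 210 210
  209]
 [209 211 209 210 210 211 202 200 182 163 171 192 211 210 211 209 209 209
  210]
 [210 210 211 211 211 196 188 148 109 113 115 122 151 189 211 210 210 209
  209]
 [211 210 210 211 201 171 110  95 102 107 112 115 112 110 202 213 210 209
  212]
 [210 208 210 209 175 118  76  85  89  57  58  57  67  88 159 209 209 209
  212]
 [210 211 211 208 149  80  64  56  58  54  57  73 105 104 136 200 208 213
  231]
 [210 210 212 207 141  45  53  54  55  55  64 108 105 104 135 206 209 212
  230]
 [210 211 211 207 129  43  50  53  54  55  74 108 103 103 131 209 232 229
  229]
 [210 210 212 210 165  80  50  53  52  57  84 107 102 108 163 216 232 229
  229]
 [209 21
[... 1527 characters left out ...]
 114  92  88  87  87 102 132 157 169 172 172
  172]
 [151 169 177 180 180 176 159 131 106  94  91  92 108 136 159 169 172 172
  172]
 [135 159 176 183 185 182 172 153 132 118 113 116 129 149 164 170 172 171
  171]
 [117 142 166 181 185 185 179 167 155 148 145 147 154 163 169 171 171 171
  170]
 [105 124 150 173 184 186 182 174 169 166 165 165 168 170 171 171 170 168
  165]
 [ 99 110 132 159 177 184 182 175 172 171 171 171 171 170 169 167 163 156
  148]
 [ 96 102 116 141 164 178 181 176 172 172 171 171 169 166 160 153 144 133
  121]
 [ 91  97 104 120 144 165 175 175 173 170 169 166 160 151 139 127 117 106
   96]
 [ 89  93 101 109 123 145 163 173 171 166 160 150 138 124 109  99  93  89
   86]]
```

>>> send_rows(deltas=[[-0.01,0.03,0,0],[-0.03,0.08,0,0],[-0.045,0.14,0,0],[-0.06,0.2,0,0],[-0.08,0.26,0,0],[-0.1,0.32,-0.01,0],[-0.12,0.38,-0.04,0],[-0.135,0.43,-0.08,0],[-0.14,0.457,-0.12,0],[-0.14,0.457,-0.14,0],[-0.14,0.457,-0.15,0],[-0.14,0.457,-0.15,0]])

```text
t: 23.6
eef_pos: [0.4929, 0.2723, 0.1378]
ee_rot: [-0.162, 1.571, -0.004]
force: [0.3, -0.6, -0.7]
finger_gap: 0.259
```

Run:
```python
from spoon import *
from uv import u,v
st=env.state(); e=st["eef_pos"]; print(st["t"],e,st["ee_rot"][2]-st["ee_rot"][0],st["force"])
ims=[]
for n in("top","scene"):
    p=cap(n); L=np.array([.4865,.3117,.052]); c0=proj(p,L).astype(int); b=(c0[0]-20,c0[1]-20,c0[0]+20,c0[1]+20)
    im=cv2.resize(p["mean"].astype(np.uint8)[b[1]:b[3],b[0]:b[2],::-1],(400,400),interpolation=cv2.INTER_CUBIC)
    g=np.array([e[0],e[1],e[2]+.019]); th=np.radians(28.4)
    for l in np.linspace(.04,.085,10):
        q=g+[u[0]*l*np.sin(th),u[1]*l*np.sin(th),-l*np.cos(th)]; w=(proj(p,q)+.5-[b[0],b[1]])*10; cv2.circle(im,(int(w[0]),int(w[1])),2,(0,255,0),-1)
    for q in np.array(c(.012,0))+L: w=(proj(p,q)+.5-[b[0],b[1]])*10; cv2.circle(im,(int(w[0]),int(w[1])),1,(0,255,255),-1)
    ims.append(im)
cv2.imwrite("pics/ins.png",np.hstack(ims))
```

```text
23.6 [0.4929 0.2723 0.1378] 0.15798858652418768 [ 0.3156 -0.6264 -0.7131]
```

View pics/ins.png

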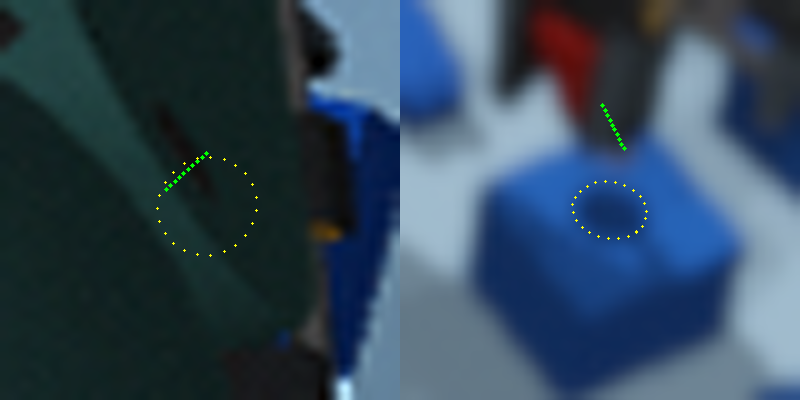

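The hole at crop (605,208) matches the model circle, and the rod tip is above it near (620,152). Lowering the tip into the hole.

>>> send_rows(deltas=[[0,0,-0.008,0],[0,0,-0.016,0],[0,0,-0.022,0],[0,0,-0.027,0],[0,0,-0.03,0],[0,0,-0.03,0]])

```text
t: 24.75
eef_pos: [0.4923, 0.273, 0.1073]
ee_rot: [-2.845, 1.571, -2.686]
force: [0.2, 0.1, -1.1]
finger_gap: 0.261
```

>>> send_rows(deltas=[[0,0,-0.003,0],[0,0,-0.006,0],[0,0,-0.009,0],[0,0,-0.012,0],[0,0,-0.012,0]])

```text
t: 25.38
eef_pos: [0.4922, 0.273, 0.0952]
ee_rot: [-2.84, 1.57, -2.681]
force: [0.2, 0.1, -1.9]
finger_gap: 0.259
```

>>> send_rows(deltas=[[-0.0005,0.003,0,0],[-0.001,0.006,0,0],[-0.0015,0.01,0,0],[-0.002,0.014,0,0],[-0.003,0.018,0,0],[-0.003,0.018,0,0]], grip_force=15)

```text
t: 26.12
eef_pos: [0.4894, 0.2914, 0.0955]
ee_rot: [0.816, 1.571, 0.975]
force: [1.5, -0.7, -0.6]
finger_gap: 0.262
```

>>> send_rows(deltas=[[-0.001,0.005,0,0],[-0.0015,0.01,0,0],[-0.002,0.014,0,0],[-0.003,0.018,0,0],[-0.0035,0.022,0,0],[-0.0035,0.022,0,0]])

```text
t: 26.88
eef_pos: [0.4857, 0.3134, 0.0955]
ee_rot: [2.121, 1.57, 2.28]
force: [0.1, -1.2, -1.3]
finger_gap: 0.261
```

>>> send_rows(deltas=[[-0.0005,0.002,0,0],[-0.001,0.004,0,0],[-0.001,0.006,0,0],[-0.001,0.006,0,0]])

```text
t: 27.38
eef_pos: [0.4848, 0.3192, 0.0955]
ee_rot: [2.852, 1.571, 3.011]
force: [2.5, -1.6, 0.2]
finger_gap: 0.262
```

>>> send_rows(deltas=[[0,0.001,0,0],[0,0.002,0,0],[0,0.002,0,0]])

```text
t: 27.75
eef_pos: [0.4847, 0.3211, 0.0955]
ee_rot: [-2.902, 1.57, -2.743]
force: [0.4, -2.9, -1.3]
finger_gap: 0.263
```

>>> send_rows(deltas=[[0.001,-0.004,0,0],[0.0015,-0.009,0,0],[0.0015,-0.009,-0.005,0],[0.0015,-0.009,-0.01,0],[0.0015,-0.009,-0.014,0],[0.0015,-0.009,-0.014,0]])

```text
t: 28.5
eef_pos: [0.4861, 0.312, 0.0811]
ee_rot: [-2.79, 1.57, -2.631]
force: [-1.2, -0.1, -1.0]
finger_gap: 0.264
```

>>> send_rows(deltas=[[0,0,-0.001,0],[0,0,-0.002,0],[0,0,-0.003,0],[0,0,-0.004,0],[0,0,-0.004,0]])

```text
t: 29.12
eef_pos: [0.4865, 0.3121, 0.0784]
ee_rot: [-2.644, 1.571, -2.485]
force: [-4.7, -3.7, 14.9]
finger_gap: 0.263
```

>>> send_rows(deltas=[[0,0,0.001,0],[0,0,0.001,0]], grip_force=5)

```text
t: 29.38
eef_pos: [0.4864, 0.3121, 0.0786]
ee_rot: [0.313, 1.571, 0.472]
force: [0.6, -0.0, -0.6]
finger_gap: 0.259
```

>>> send_rows(deltas=[[0,0,0,0],[0,0,0,0],[0,0,0,0],[0,0,0,0],[0,0,0,0],[0,0,0,0],[0,0,0,0]], fingers=100)

```text
t: 30.25
eef_pos: [0.4864, 0.3121, 0.0785]
ee_rot: [1.878, 1.571, 2.037]
force: [-0.2, -0.5, 0.8]
finger_gap: 0.983
```

>>> send_rows(deltas=[[0,0,0.02,0],[0,0,0.05,0],[0,0,0.1,0],[0,0,0.15,0],[0,-0.05,0.2,0],[-0.01,-0.11,0.22,0],[-0.02,-0.17,0.22,0],[-0.02,-0.23,0.22,0],[-0.02,-0.29,0.22,0],[-0.02,-0.35,0.22,0],[-0.02,-0.41,0.22,0],[-0.02,-0.47,0.22,0]])

```text
t: 31.75
eef_pos: [0.466, -0.16, 0.3002]
ee_rot: [-0.499, 1.569, -0.34]
force: [1.4, 0.1, 0.3]
finger_gap: 1.003
```

Run:
```python
from spoon import *
from uv import S,u,v
st=env.state(); print(st["t"],st["eef_pos"],st["force"],st["finger_gap"])
t=cap("top"); s=cap("scene")
for n,p in(("t",t),("s",s)):
  for k,z in(("puller",.012),("stand",0),("tube_rack",0),("wash_bottle",0),("screw_dish",0),("spring_eye",.0365)):
    print(n,k,[(round(r["score"],2),at(p,r["position"],z)[:2]) for r in env.landmark_of(p,k)[:3]])
b=(180,188,225,230); g=t["mean"][b[1]:b[3],b[0]:b[2]]
obs=np.clip((60-(g[...,2]-g[...,0]))/40,0,1)
k,L,stt,ce=cv2.connectedComponentsWithStats((obs>.5).astype(np.uint8)); uu=proj(t,[.4865,.3117,.09]); j=L[int(uu[1])-b[1],int(uu[0])-b[0]]; print(j,stt[:,4])
obs*=cv2.dilate((L==j).astype(np.uint8),np.ones((3,3)))
f=lambda w:((mask(t,pts(w[0]/100,w[1]/100,w[2]),b)-obs)**2).sum()
for th in(0.1,.9,1.7):
    r=minimize(f,[48.6,31.1,th],method="Nelder-Mead",options=dict(initial_simplex=np.array([48.6,31.1,th])+np.vstack([np.zeros(3),np.diag([.8,.8,.4])]))); print(r.x,r.fun)
```

```text
31.75 [ 0.466  -0.16    0.3002] [1.4455 0.0559 0.3483] 1.003174848291927Traceback (most recent call last):
  File "<stdin>", line 7, in <module>
ValueError: only the last four pictures can be asked about
```

Run:
```python
from spoon import *
t=env.capture("top"); s=env.capture("scene")
for n,p in(("t",t),("s",s)):
  for k,z in(("puller",.012),("stand",0),("tube_rack",0),("wash_bottle",0),("screw_dish",0),("spring_eye",.0365)):
    print(n,k,[(round(r["score"],2),at(p,r["position"],z)[:2]) for r in env.landmark_of(p,k)[:3]])
b=(180,188,225,230); g=np.array(t["img"]).astype(float)[b[1]:b[3],b[0]:b[2]]
obs=np.clip((60-(g[...,2]-g[...,0]))/40,0,1)
k,L,stt,ce=cv2.connectedComponentsWithStats((obs>.5).astype(np.uint8)); uu=proj(t,[.4865,.3117,.09]); j=L[int(uu[1])-b[1],int(uu[0])-b[0]]; print(j,stt[:,4])
obs*=cv2.dilate((L==j).astype(np.uint8),np.ones((3,3)))
f=lambda w:((mask(t,pts(w[0]/100,w[1]/100,w[2]),b)-obs)**2).sum()
for th in(0.1,.9,1.7):
    r=minimize(f,[48.6,31.1,th],method="Nelder-Mead",options=dict(initial_simplex=np.array([48.6,31.1,th])+np.vstack([np.zeros(3),np.diag([.8,.8,.4])]))); print(r.x,r.fun)
```

```text
t puller [(0.76, array([0.4775, 0.322 ])), (0.58, array([0.2764, 0.3612])), (0.54, array([ 0.6128, -0.0718]))]
t stand [(0.81, array([0.6185, 0.3036])), (0.68, array([0.4923, 0.4334])), (0.66, array([0.4913, 0.3098]))]
t tube_rack []
t wash_bottle [(0.95, array([0.7229, 0.3151]))]
t screw_dish [(0.55, array([ 0.6766, -0.3018]))]
t spring_eye [(0.53, array([ 0.6158, -0.0771])), (0.23, array([ 0.5836, -0.0047]))]
s puller [(0.65, array([0.2834, 0.3732])), (0.47, array([0.4924, 0.3144]))]
s stand [(0.85, array([0.4903, 0.4481])), (0.7, array([0.6014, 0.3043])), (0.65, array([0.4951, 0.3169]))]
s tube_rack [(0.77, array([ 0.4864, -0.313 ]))]
s wash_bottle [(0.96, array([0.7261, 0.3204]))]
s screw_dish [(0.96, array([ 0.6732, -0.3039]))]
s spring_eye [(0.68, array([ 0.6185, -0.0817]))]
1 [1617  273]
[48.5317 31.2094 -0.3122] 26.352335159554013
[48.5113 31.1038  1.497 ] 21.042423587081892
[48.4927 31.0565  1.5091] 21.33109717416378
```

```bash
python3 -c "
from bench import env
print(env.finish_job(), env.state()['t'])"
```

```text
the job is handed in; nothing more can be done
the job is handed in; nothing more can be done
```

The spring is on its anchor stud, the lever is on its cam, and the puller is back in its stand. I handed the job in shortly after the last state reading at t = 31.8 s, against the 69 s limit.

**What I did:** I took the red-handled puller from the nearest of the three blue stands and hooked the spring's eye. I drew the eye over the stud with about 8 N of pull. The spoon then bore on the stud's head with roughly 5–6 N. I leaned the handle about 28° by letting it pivot in a lighter grip, and the eye slid off into the groove. I straightened the puller against the wall of the stand's hole, pressed it down onto its guard disc (about 15 N), released it and moved the arm clear.

**Last checks:**
- **Spring and lever:** After I withdrew the puller, the picture showed the spring taut and straight, the eye under the brass head and the roller against the cam. The networks put the eye within a few millimetres of home. My measurements don't give its depth in the groove.
- **Puller:** A shape fit in the top view matched it upright and seated, about as well as at the start. This was only measured; I had already viewed my 12 pictures.
- **Rack, bottle and dish:** They measured where they started, within about 8 mm, which is roughly the networks' scatter. The final top view missed the rack, but the scene view found it in place.

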